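Put the loose pin away in its lidded case

TASK

Open the lid of the plywood pin case all the way back and press it lightly up against its hinge stop, going by feel and without forcing the hinges. Then take the smooth round pin that lies loose on the bench (not the headed bolt) and lay it lengthwise in the empty pair of notches inside the case, letting it settle in both notches before you let go. Leave the lid fully open against its stop and do not disturb the pin already in the case, the bolt, the wrench or the carton.

Things in the scene. Friction and masses are not known exactly. Their poses are not given: they have to be found in the camera images.
- case: Plywood box (fixed) 140 (x) by 230 (y) by 62 mm high, walls and floor 6; origin under its centre; front (-x) towards the robot's right, lid hinged at +x. Two rails (12 thick, up to 31 above the bench) cross it along y at x = -34 and +34, the floor between them clear. Each has 90 degree V notches at y = -40 and +40: a pin lies along x over both rails. Those at -40 hold a pin, at +40 are empty.
- lid (a joint): Lid angle, rad: 0 shut, growing as it opens upwards; 1.57 upright. Starts shut or slightly ajar (up to 0.12). The hinge is stiff: the lid stays where it is left and takes 2 to 4 N at its front edge to move. It has a firm stop past upright, between 1.6 and 2.0 rad, to be found by feel. Pushing the lid with more than 40 N damages the hinges.
- lid_hinge (a point): Middle of the lid's hinge axis (along y of the case), on the case's rear top edge: 70 mm behind its centre, 62 mm above the bench. Axes as the case's.
- lid_lip (a point): Middle of the lid's lower front edge. The lid is a panel 6 mm thick, 230 wide, 168 from hinge axis to this edge; its front 28 mm overhang the case's front wall as a lip with free space beneath, which can be lifted from below. Its underside passes through the hinge axis. Axes: x from this edge to the hinge, y along the edge, z out of the lid's upper face.
- pin_center (a point): Centre of the loose smooth plated steel pin, a plain cylinder of 24 mm diameter and 100 mm length, 0.25 to 0.5 kg, lying on the bench (centre 12 mm up), free to roll. x is along the pin.
- cradle (a point): Where the pin's centre is once settled in the empty notches: in the case at x = 0, y = +40 mm, 31 mm above the bench. Axes as the case's; the pin lies along x, and may lie up to 14 mm either way along x, where it meets the end walls.
- spare: The other pin, the same as the loose one, lying in the notches at y = -40 mm of the case; leave it there. Origin on the pin's side surface (12 mm from its centre line), at mid length; at the start on its underside.
- bolt: Plated bolt with a hexagon head, 99 mm long, shank 18 mm, head 33 mm across flats and a 33 mm collar at the other end, lying on the bench near the loose pin; leave it alone. Origin at mid length on its underside.
- wrench: Steel open-ended wrench lying on the bench to the robot's right; leave it alone. Origin at mid length on its underside.
- nutbox: Small carton of washers, 170 (x) by 130 mm (y) and 80 mm high, standing at the robot's left beside the case; fixed. Origin at the centre of its underside.
- pin: The loose pin itself (see pin_center). Origin on its side surface, at mid length; at the start on its underside.
Not all that is in view belongs to the job. Leave any black or green look-alike of the pin alone.

How it is judged:
On the way, in this order (a step that is already met when the one before it is completed fails the run):
1. the lid has been opened and pressed up against its stop with over 3 N (value of joint lid above 1.745 rad and contact force between any of the fingers, the arm and lid above 3 N), for 0.03 s.
2. the pin lies settled in both empty notches while the fingers are still on it (x of pin_center in the frame of cradle between -0.016 and 0.016 m and y of pin_center in the frame of cradle between -0.004 and 0.004 m and z of pin_center in the frame of cradle between -0.004 and 0.003 m and angle between the x axis of pin_center and the x axis of cradle, either way round below 0.08 rad and contact force between the fingers and pin above 0.2 N), for 0.2 s.
At the end, for the whole second after the job is handed in: The lid stands open within 0.045 rad of its stop; the pin lies at rest in the empty notches (within 4 mm sideways, 3 mm in height, 16 mm along them and 0.08 rad of their direction); the other pin has moved less than 15 mm, the bolt and the wrench less than 30 mm (value of joint lid above 1.745 rad and x of pin_center in the frame of cradle between -0.016 and 0.016 m and y of pin_center in the frame of cradle between -0.004 and 0.004 m and z of pin_center in the frame of cradle between -0.004 and 0.003 m and angle between the x axis of pin_center and the x axis of cradle, either way round below 0.08 rad and linear speed of pin below 0.02 m/s and distance of spare from where it was at the start of the episode below 0.015 m and distance of each of bolt, wrench from where it was at the start of the episode below 0.03 m); the robot touches nothing.
It fails at once if the lid is pushed with more than 40 N (contact force between any of the arm, the fingers and lid above 40 N).
It fails at once if the pin already in the case is moved by 15 mm or more (distance of spare from where it was at the start of the episode above 0.015 m).
It fails at once if the bolt or the wrench is moved by 30 mm or more (distance of any of bolt, wrench from where it was at the start of the episode above 0.03 m).
It fails at once if the carton is pushed with more than 15 N (contact force between any of the arm, the fingers and nutbox above 15 N).
It also fails if it takes over 70 s, if anything falls off the work surface, if the arm or the gripper's body presses on something with over 40 N, if the wrist force passes 120 N, or if a joint passes its speed limit or range.

ROBOT

A 6-joint arm with a two-finger parallel gripper is mounted at the origin on the work surface. World frame = base frame: x ahead of the robot, y to its left, z up, the work surface at z = 0. Lengths are in m, angles in rad, forces in N, time in s.
With the tool pointing down it reaches from about 0.2 to 0.875 m from the base axis. Payload 3.4 kg.
Tool frame: the origin (TCP) lies at the very end of the fingers, on their centre line; the grasp point (between the pads) lies 19 mm behind it (bot.grasp_offset is the distance from the TCP to the grasp point, in m); z points along the fingers, y is the line along which they close (so a half turn about z gives the same grasp; the last joint's range is limited). The gripper opens to 94 mm and grips with 3 to 60 N. Pads are 16 mm wide; open, the fingers measure 119 mm over their backs; the gripper's body (75 mm by 177 mm) begins 78 mm behind the grasp point.
Start: joints at [1.044, 0.276, 1.505, -0, 1.361, -0.121], TCP at [0.227, 0.528, 0.205] pointing down, gripper open.
Joint ranges: [-2.89, 2.89], [-0.75, 2.08], [0.22, 2.7], [-1.18, 4.32], [0.11, 2.71], [-2.7, 2.7]. Speed limits (rad/s): [2.57, 2.57, 3.14, 3.14, 3.14, 3.14].

INTERFACE

Orientations are given as a unit quaternion [x, y, z, w].
In Python, from station import bot gives the robot as it stands.
- The arm moves only by the tool apply_moves, never from a script. Its argument "steps" is one flat list of numbers, 7 for each row, row after row: the closure, from 0 (fully open) to 1 (shut), then the shift along the tool's x, y, z in m, then the turn, a rotation vector about the tool's x, y, z in degrees. In form: [fingers, tx, ty, tz, wx, wy, wz, fingers, tx, ty, tz, wx, wy, wz, ...]. A call has 1 to 8 rows; each row is the pose to reach, as a shift and turn from the pose commanded when the call began, along the tool's axes at that moment; what a row does not reach only later rows make up. A row lasts 1/10 s, in which the tool goes at most 50 mm and 8.59 degrees, less where a joint would pass 70% of its speed; a pose out of reach is approached as far as the arm can. A call with a gripper value outside its range is refused whole. The fingers move at their own pace and stop on an object; the grip force is fixed at half the most. Time passes only in rows, so rows that repeat a pose let the fingers close. It gives the time, the measured TCP pose, the force, the opening and the grip force at its end, in the units of the state.
- bot.observe(): the state, without advancing time (a new reading comes with each control period).
- bot.get_image(name): name is "scene" or "side" or "wrist"; returns (picture, depth): 420x560x3 uint8, red, green, blue; 420x560 float32, m along the optical axis (not along the pixel's ray), 0 where there is no reading.
- bot.camera_params(name): a dict with "K" (3x3 intrinsics, pixels), "distortion" ([k1, k2, p1, p2, k3] as OpenCV has them; the pictures are not rectified), "extrinsics" (4x4, takes a point from world to camera coordinates). Camera axes: x right, y up, looking along -z (the intrinsics and any distortion apply to the point x, -y, -z); pixel columns grow to the right and rows downward; lengths in m; the calibration is good to about 2 mm. A picture is of the moment at which its call begins: read the wrist's pose just before it. camera_params takes no time and is no camera call; for the wrist camera it gives the pose at the moment of the call.
- bot.hand_in(): hands the job in; it is judged then, once.
Trained networks look in the newest picture that a camera, given by its name, has taken for a name from the list of things; names that differ only in an ending like _2 or _b are one class to them, and where a whole thing is asked for, a point or a joint stands for the part that bears it (a point fixed in the world has none). Each returns a list of dicts, best first, with "conf" (0 to 1); they miss things now and then, are a little off and sometimes report something else, mostly with a low value. They report only what shows in the picture. A call takes as long as a camera call. They do not tell look-alikes from the thing itself.
- bot.boxes_of(camera, query): "bbox" ([centre column, centre row, width, height] in pixels, round what is visible of it).
- bot.regions_of(camera, query): "region" (420x560 bool, what is visible of it) and "bbox" ([centre column, centre row, width, height] in pixels, round what is visible of it).
- bot.pinpoint(camera, query): "point" ([row, column] in pixels: a listed point, or the origin of a listed thing).
The state is a dict: "time_s": time; "q": joint angles; "joint_vel": joint speeds; "joint_torque": joint torques, N m; "tool_pos": TCP position; "eef_rot": TCP orientation; "ft_force": force on the tool from outside, world axes, zero at the start; "moment": the same for the moment, N m; "width": opening from 0.0 (shut) to 1.0 (fully open); "grasp_force": force on a finger pad.
Only numpy, scipy, OpenCV 4.12 (cv2) and the standard library are available. Lean on these libraries where they do the work, as an engineer would, in place of code of your own. Each camera call takes 0.05 s, during which the arm holds its last target. There are 200 camera calls.

## Working session

There is one attempt and no reset: what is moved stays moved. The work goes in short steps, Python scripts to look and compute and a tool call to move; the robot and the scene stay as the last step left them, time stands still between calls to the robot, and variables do not carry over. Pictures are saved under pics/ and viewed, at most 10 in all, crops included, and the job is handed in when it is done.

Besides the shell and the picture viewer there is one more tool, called after "Call:" as a command line: name --argument value ..., lists and objects as JSON in quotes. apply_moves: Moves the arm, as the interface text tells. Its arguments: {"type":"object","properties":{"steps":{"type":"array","items":{"type":"number"}}},"required":["steps"]}

```bash
mkdir -p pics
cat > h.py <<'E'
import numpy as np, cv2
from station import bot
from scipy.spatial.transform import Rotation as R
def deproj(cam,uv,d,P=None):
    P=P or bot.camera_params(cam)
    uv=np.array(uv,float).reshape(-1,1,2); d=np.array(d,float).reshape(-1)
    n=cv2.undistortPoints(uv,np.array(P["K"]),np.array(P["distortion"]))[:,0]
    c=np.c_[n[:,0]*d,-n[:,1]*d,-d,np.ones(len(d))]
    return (c@np.linalg.inv(np.array(P["extrinsics"])).T)[:,:3]
def cloud(cam,mask,dep):
    r,c=np.nonzero(mask&(dep>0)); return deproj(cam,np.c_[c,r],dep[r,c])
E
python3 - <<'E'
from h import *
ims=[]
for cam in ["scene","side"]:
    im,dep=bot.get_image(cam); ims.append(im); np.savez(f"{cam}.npz",im=im,dep=dep)
    for q in ["case","lid","pin","bolt","wrench","nutbox"]:
        for r in bot.regions_of(cam,q)[:3]:
            p=cloud(cam,r["region"],dep)
            if len(p): print(cam,q,round(r["conf"],2),np.round(r["bbox"]),np.round(np.median(p,0),3),np.round(np.percentile(p,2,0),3),np.round(np.percentile(p,98,0),3))
    for q in ["lid_hinge","lid_lip","pin_center","cradle"]:
        for r in bot.pinpoint(cam,q)[:2]:
            v,u=r["point"]; d=dep[int(v),int(u)]
            print(cam,q,round(r["conf"],2),np.round([v,u]),np.round(deproj(cam,[u,v],d),3))
    cv2.imwrite(f"pics/{cam}0.png",im[:,:,::-1])
print(bot.observe())
E
```

```text
scene case 0.74 [329. 214. 106.  82.] [0.556 0.089 0.069] [0.431 0.019 0.004] [0.656 0.19  0.073]
scene case 0.73 [328. 208. 109.  73.] [0.544 0.098 0.069] [0.425 0.017 0.032] [0.652 0.192 0.073]
scene lid 0.8 [328. 210. 108.  72.] [0.546 0.098 0.069] [0.429 0.017 0.064] [0.652 0.189 0.073]
scene pin 0.96 [205. 265.  43.  19.] [ 0.461 -0.232  0.022] [ 0.437 -0.275  0.001] [ 0.484 -0.184  0.027]
scene pin 0.89 [242. 232.  37.  25.] [ 0.437 -0.101  0.021] [ 0.415 -0.146  0.002] [ 0.443 -0.048  0.026]
scene pin 0.8 [113. 256.  42.  22.] [ 0.294 -0.383  0.02 ] [ 0.28  -0.429  0.004] [ 0.308 -0.339  0.027]
scene bolt 0.86 [252. 297.  42.  36.] [ 0.609 -0.211  0.024] [ 0.587 -0.254  0.   ] [ 0.621 -0.156  0.035]
scene wrench 0.75 [140. 315.  44.  63.] [ 0.488 -0.427  0.008] [ 0.388 -0.447  0.002] [ 0.558 -0.412  0.011]
scene nutbox 0.83 [392. 158.  77.  63.] [0.5   0.402 0.052] [0.406 0.346 0.003] [0.583 0.487 0.081]
scene lid_hinge 0.92 [190. 344.] [[0.522 0.182 0.065]]
scene lid_hinge 0.28 [268. 202.] [[ 0.466 -0.245  0.02 ]]
scene lid_lip 0.93 [220. 309.] [[0.546 0.026 0.069]]
scene pin
[... 1249 characters left out ...]
234  0.024]]
{'time_s': 1.1, 'q': array([ 1.04398937e+00,  2.75899995e-01,  1.50488396e+00, -4.86919438e-06,
        1.36070762e+00, -1.21011067e-01]), 'joint_vel': array([-0.00046717, -0.0009334 , -0.00045661,  0.00053374, -0.00130506,
        0.00036726]), 'joint_torque': array([ 4.04533348e-04, -4.04474545e+01, -2.37496680e+01,  6.98823226e-02,
        2.51679617e-02, -4.81929249e-06]), 'tool_pos': array([0.22701439, 0.52833333, 0.20549942]), 'eef_rot': array([2.01508175e-01, 9.79486831e-01, 4.71533747e-05, 1.83426648e-05]), 'ft_force': array([-0.2730176 ,  0.18527488, -0.2409515 ]), 'moment': array([-0.00338438,  0.04844457,  0.00597926]), 'grasp_force': 0.0, 'width': 1.0007545883711813}
```

Run:
```python
from h import *
im=np.load("scene.npz")["im"]; s=np.load("side.npz")["im"]
a=cv2.resize(im[120:370,60:460],(800,500),interpolation=cv2.INTER_CUBIC)
cv2.imwrite("pics/s1.png",a[:,:,::-1])
# lid plane edges
dep=np.load("scene.npz")["dep"]
bot.get_image("scene")
r=bot.regions_of("scene","lid")[0]
p=cloud("scene",r["region"],dep); t=p[p[:,2]>0.06]
print(cv2.minAreaRect((t[:,:2]*1000).astype(np.float32)), cv2.boxPoints(cv2.minAreaRect((t[:,:2]*1000).astype(np.float32))))
A=np.c_[t[:,:2],np.ones(len(t))]; print(np.linalg.lstsq(A,t[:,2],rcond=None)[0])
```

```text
((536.3974609375, 105.75320434570312), (232.84335327148438, 172.8675079345703), 8.627028465270996) [[408.32782  173.74556 ]
 [434.25824    2.833929]
 [664.4671    37.76085 ]
 [638.5367   208.67249 ]]
[ 0.00901207 -0.01501548  0.06589172]
```

View pics/s1.png

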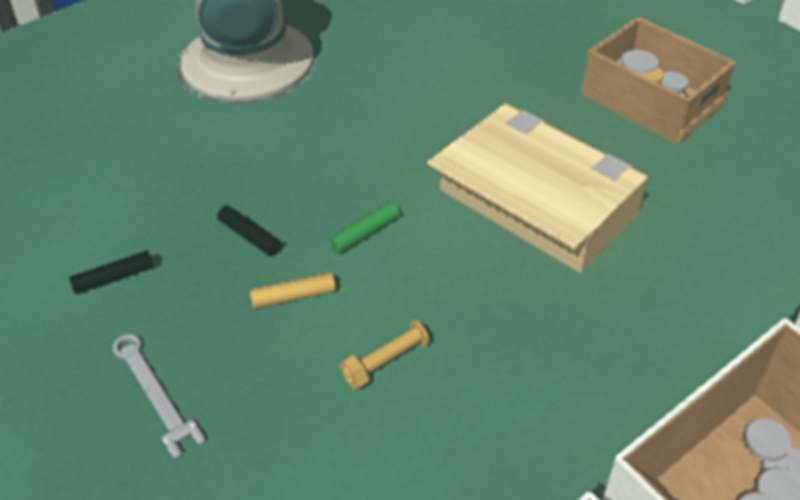

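The loose pin is the gold cylinder at scene px (206,265). The bolt is at (252,297), and the green and black cylinders are decoys. The lid is shut, with its hinge plates on the far side (world +y).

```bash
cat >> h.py <<'E'
cx=np.array([-0.15,0.9887,0.]); cx/=np.linalg.norm(cx); cy=np.cross([0,0,1],cx)
C=np.array([0.534,0.1196,0.])
def case(s,y,z): return C+s*cx+y*cy+np.array([0,0,z])
def tilt(t,ydir=-cy):
    t=np.radians(t); yv=ydir; h=np.cross(yv,[0,0,-1]); h=h/np.linalg.norm(h)
    # h: tool x when pointing down ; z tilts towards h
    z=np.cos(t)*h-np.sin(t)*np.array([0,0,1]); return R.from_matrix(np.c_[np.cross(yv,z),yv,z])
def rel(p,Rg,o=None):
    o=o or bot.observe(); R0=R.from_quat(o["eef_rot"])
    return np.round(R0.inv().apply(p-o["tool_pos"]),4),np.round(np.degrees((R0.inv()*Rg).as_rotvec()),1)
E
python3 - <<'E'
from h import *
print([a for a in dir(bot) if a[0]!='_'])
for t in (90,35): print(tilt(t).as_matrix().round(2))
print(case(-.20,0,.2), rel(case(-.20,0,.2),tilt(60)),rel(case(-.20,0,.2),tilt(35)))
d=np.load("scene.npz"); bot.get_image("scene")
for r in bot.regions_of("scene","pin")[:4]:
    p=cloud("scene",r["region"],d["dep"]); p=p[p[:,2]>.012]; m=p.mean(0); w,v=np.linalg.eigh(np.cov((p-m)[:,:2].T)); print(m.round(3),v[:,1].round(3),d["im"][r["region"]].mean(0).round())
E
```

```text
['MotionError', 'boxes_of', 'camera_params', 'get_image', 'grasp_offset', 'hand_in', 'observe', 'pinpoint', 'regions_of']
[[-0.15  0.99 -0.  ]
 [ 0.99  0.15  0.  ]
 [ 0.    0.   -1.  ]]
[[-0.09  0.99 -0.12]
 [ 0.57  0.15  0.81]
 [ 0.82  0.   -0.57]]
[ 0.56399958 -0.07813726  0.2       ] (array([-0.549 , -0.4242,  0.0055]), array([-15.2,  27.4,  56.7])) (array([-0.549 , -0.4242,  0.0055]), array([-27.8,  50.1,  53.4]))
[ 0.342 -0.217  0.022] [-0.985 -0.173] [41. 58. 49.]
[ 0.293 -0.384  0.021] [0.224 0.975] [38. 55. 48.]
[ 0.462 -0.232  0.021] [0.401 0.916] [198. 168.  99.]
```

Call:
apply_moves --steps '[1, -0.549, -0.424, 0.0, -15.2, 27.4, 56.7, 1, -0.549, -0.424, 0.0, -15.2, 27.4, 56.7, 1, -0.549, -0.424, 0.0, -15.2, 27.4, 56.7, 1, -0.549, -0.424, 0.0, -15.2, 27.4, 56.7, 1, -0.549, -0.424, 0.0, -15.2, 27.4, 56.7, 1, -0.549, -0.424, 0.0, -15.2, 27.4, 56.7, 1, -0.549, -0.424, 0.0, -15.2, 27.4, 56.7, 1, -0.549, -0.424, 0.0, -15.2, 27.4, 56.7]'

```text
time_s: 2.1
tool_pos: [0.4219, 0.1761, 0.2056]
eef_rot: [0.631, 0.731, 0.17, -0.197]
ft_force: [1.2, 0.5, 0.2]
width: 0.358
grasp_force: 0.0
```

Run:
```python
from h import *
o=bot.observe();print(o["q"].round(2),o["tool_pos"],rel(case(-.20,0,.2),tilt(35)))
```

```text
[-0.19  0.13  1.84  0.5   1.39 -0.49] [0.4219369  0.17607996 0.20563459] (array([-0.2382,  0.1038, -0.1317]), array([ 0.2, 24.9, -0.2]))
```

Call:
apply_moves --steps '[1, -0.238, 0.104, -0.132, 0, 25, 0, 1, -0.238, 0.104, -0.132, 0, 25, 0, 1, -0.238, 0.104, -0.132, 0, 25, 0, 1, -0.238, 0.104, -0.132, 0, 25, 0, 1, -0.238, 0.104, -0.132, 0, 25, 0, 1, -0.238, 0.104, -0.132, 0, 25, 0, 1, -0.238, 0.104, -0.132, 0, 25, 0, 1, -0.238, 0.104, -0.132, 0, 25, 0]'

```text
time_s: 2.9
tool_pos: [0.5654, -0.0753, 0.1999]
eef_rot: [0.578, 0.672, 0.301, -0.351]
ft_force: [1.0, 0.6, -0.5]
width: 0.001
grasp_force: 0.0
```

Run:
```python
from h import *
o=bot.observe();print(o["q"].round(2),o["tool_pos"],rel(case(-.14,0,.04),tilt(35)),rel(case(-.08,0,.04),tilt(35)))
im,d=bot.get_image("wrist"); cv2.imwrite("pics/w1.png",im[:,:,::-1])
```

```text
[-0.66  0.62  1.37  0.63  1.89 -0.85] [ 0.56535938 -0.07531455  0.19986695] (array([-0.0982, -0.0016,  0.1386]), array([-0. , -0.1, -0. ])) (array([-0.0638, -0.0016,  0.1878]), array([-0. , -0.1, -0. ]))
```

View pics/w1.png

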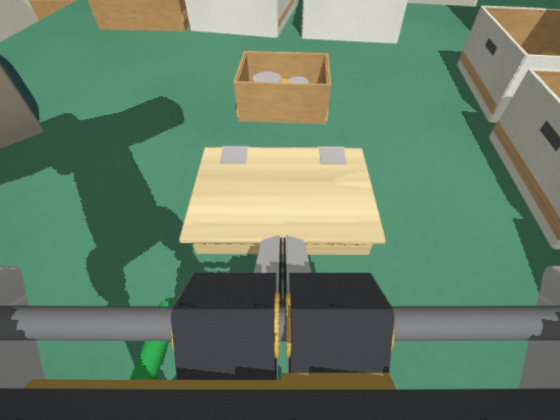

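The wrist view has the lid centred, with its front edge at row ~238, columns 183–380, and the fingertips just in front of it. Next I go under the lip.

Run:
```python
from h import *
for s,z in ((-.14,.035),(-.085,.035)): print(rel(case(s,0,z),tilt(35)))
```

```text
(array([-0.1035, -0.0011,  0.1408]), array([-0.1, -0.1, -0. ]))
(array([-0.072 , -0.0011,  0.1859]), array([-0.1, -0.1, -0. ]))
```

Call:
apply_moves --steps '[1, -0.1035, -0.001, 0.141, 0, 0, 0, 1, -0.1035, -0.001, 0.141, 0, 0, 0, 1, -0.1035, -0.001, 0.141, 0, 0, 0, 1, -0.1035, -0.001, 0.141, 0, 0, 0, 1, -0.082, -0.001, 0.172, 0, 0, 0, 1, -0.072, -0.001, 0.186, 0, 0, 0, 1, -0.072, -0.001, 0.186, 0, 0, 0]'

```text
time_s: 3.65
tool_pos: [0.5456, 0.0384, 0.0364]
eef_rot: [0.577, 0.674, 0.3, -0.352]
ft_force: [0.1, 0.0, -0.0]
width: 0.002
grasp_force: 0.0
```

Run:
```python
from h import *
o=bot.observe();print(o["q"].round(2),(R.from_matrix(np.c_[cx,cy,[0,0,1]]).inv().apply(o["tool_pos"]-C)).round(4))
# arc about hinge (s=.07,z=.062), radius .155; start angle so that tip below lid
R0=R.from_quat(o["eef_rot"])
for th in range(0,111,10):
    a=np.radians(th-8); r=.148
    # tip on lid underside line offset: start offset 27 mm below
    print(th,rel(case(.07-r*np.cos(a),0,.062+r*np.sin(a)),tilt(35),o)[0])
```

```text
[-0.54  0.72  1.68  0.68  1.5  -1.03] [-0.0821  0.0007  0.0364]
0 [0.0072 0.0007 0.0017]
10 [ 0.0276  0.0007 -0.0142]
20 [ 0.0504  0.0007 -0.0262]
30 [ 0.0749  0.0007 -0.0342]
40 [ 0.1005  0.0007 -0.0377]
50 [ 0.1263  0.0008 -0.0368]
60 [ 0.1515  0.0009 -0.0314]
70 [ 0.1754  0.0009 -0.0217]
80 [ 0.1972  0.001  -0.008 ]
90 [0.2164 0.0012 0.0093]
100 [0.2322 0.0013 0.0297]
110 [0.2443 0.0014 0.0525]
```

Call:
apply_moves --steps '[1, 0.01, 0, 0, 0, 0, 0, 1, 0.0175, 0, -0.006, 0, 0, 0, 1, 0.0275, 0, -0.014, 0, 0, 0, 1, 0.039, 0, -0.021, 0, 0, 0, 1, 0.0505, 0, -0.026, 0, 0, 0]'

```text
time_s: 4.15
tool_pos: [0.5468, 0.0419, 0.0926]
eef_rot: [0.578, 0.673, 0.301, -0.35]
ft_force: [0.2, 0.1, -2.3]
width: 0.007
grasp_force: 1.2
```

Call:
apply_moves --steps '[1, 0.012, 0, -0.005, 0, 0, 0, 1, 0.0245, 0, -0.008, 0, 0, 0, 1, 0.037, 0, -0.01, 0, 0, 0, 1, 0.05, 0, -0.0115, 0, 0, 0, 1, 0.063, 0, -0.0115, 0, 0, 0, 1, 0.076, 0, -0.011, 0, 0, 0, 1, 0.089, 0, -0.008, 0, 0, 0, 1, 0.101, 0, -0.005, 0, 0, 0]'

```text
time_s: 4.95
tool_pos: [0.538, 0.0966, 0.1777]
eef_rot: [0.578, 0.673, 0.301, -0.35]
ft_force: [0.7, -1.4, -3.2]
width: 0.003
grasp_force: 1.4
```

```bash
cat >> h.py <<'E'
def st(o=None):
    o=o or bot.observe(); return (R.from_matrix(np.c_[cx,cy,[0,0,1]]).inv().apply(o["tool_pos"]-C)).round(4)
def lidangle(cam):
    im,dep=bot.get_image(cam); rs=bot.regions_of(cam,"lid")
    p=cloud(cam,rs[0]["region"],dep); q=np.c_[(p-C)@cx-.07,p[:,2]-.062]; q=q[np.hypot(*q.T)>.05]
    a=np.degrees(np.arctan2(q[:,1],-q[:,0])); return rs[0]["conf"],np.percentile(a,[5,25,50,75,95]).round(1)
E
python3 - <<'E'
from h import *
o=bot.observe();print(o["q"].round(2),st(),o["ft_force"])
print(lidangle("scene"),lidangle("side"))
for th in range(60,121,5):
    a=np.radians(th-8); r=.148
    print(th,rel(case(.07-r*np.cos(a),0,.062+r*np.sin(a)),tilt(35),o)[0])
E
```

```text
[-0.47  0.51  1.65  0.73  1.65 -0.83] [-0.0233 -0.0005  0.1777] [ 0.73944535 -1.39050396 -3.17093628]
(0.56, array([52.3, 53.6, 53.9, 54.1, 55.3])) (0.77, array([53.9, 54.5, 54.8, 55.2, 56.6]))
60 [ 0.002  -0.0005  0.0013]
65 [ 0.0142 -0.0005  0.0056]
70 [ 0.026  -0.0004  0.0109]
75 [ 0.0372 -0.0004  0.0173]
80 [ 0.0478 -0.0004  0.0246]
85 [ 0.0578 -0.0004  0.0328]
90 [ 0.067  -0.0004  0.0419]
95 [ 0.0754 -0.0004  0.0517]
100 [ 0.0829 -0.0004  0.0622]
105 [ 0.0894 -0.0004  0.0734]
110 [ 0.095  -0.0004  0.085 ]
115 [ 0.0995 -0.0003  0.0971]
120 [ 0.1029 -0.0003  0.1095]
```

Call:
apply_moves --steps '[1, 0.014, 0, 0.0055, 0, 0, 0, 1, 0.026, 0, 0.011, 0, 0, 0, 1, 0.037, 0, 0.0175, 0, 0, 0, 1, 0.048, 0, 0.0245, 0, 0, 0, 1, 0.058, 0, 0.033, 0, 0, 0, 1, 0.067, 0, 0.042, 0, 0, 0, 1, 0.0755, 0, 0.0515, 0, 0, 0, 1, 0.0755, 0, 0.0515, 0, 0, 0]'

```text
time_s: 5.95
tool_pos: [0.5242, 0.1826, 0.2104]
eef_rot: [0.577, 0.673, 0.301, -0.352]
ft_force: [-0.1, -0.4, 1.2]
width: 0.007
grasp_force: 0.0
```

Run:
```python
from h import *
o=bot.observe();print(o["q"].round(2),st(),o["ft_force"])
print(lidangle("scene"),lidangle("side"))
for th in np.arange(95,126,2.5):
    a=np.radians(th-8); r=.148
    print(th,rel(case(.07-r*np.cos(a),0,.062+r*np.sin(a)),tilt(35),o)[0])
```

```text
[-0.35  0.43  1.71  0.8   1.6  -0.74] [6.370e-02 2.000e-04 2.104e-01] [-0.13688014 -0.36517912  1.23875012]
(0.6, array([86.9, 88.4, 89.1, 89.8, 91.1])) (0.76, array([54.6, 89.1, 89.8, 90.5, 91.8]))
95.0 [-0.0014  0.0002 -0.0009]
97.5 [0.0025 0.0003 0.0043]
100.0 [0.0061 0.0003 0.0097]
102.5 [0.0095 0.0003 0.0152]
105.0 [0.0126 0.0003 0.0208]
107.5 [0.0155 0.0003 0.0266]
110.0 [0.0182 0.0003 0.0325]
112.5 [0.0205 0.0004 0.0385]
115.0 [0.0226 0.0004 0.0446]
117.5 [0.0245 0.0004 0.0508]
120.0 [0.0261 0.0004 0.057 ]
122.5 [0.0273 0.0004 0.0634]
125.0 [0.0284 0.0005 0.0697]
```

Call:
apply_moves --steps '[1, 0.0035, 0, 0.005, 0, 0, 0, 1, 0.007, 0, 0.0105, 0, 0, 0, 1, 0.0105, 0, 0.016, 0, 0, 0, 1, 0.0105, 0, 0.016, 0, 0, 0]'

```text
time_s: 6.55
tool_pos: [0.5222, 0.2, 0.2088]
eef_rot: [0.578, 0.673, 0.301, -0.351]
ft_force: [0.4, -0.7, 0.3]
width: 0.001
grasp_force: 0.2
```

Call:
apply_moves --steps '[1, 0.001, 0, 0.002, 0, 0, 0, 1, 0.002, 0, 0.004, 0, 0, 0, 1, 0.003, 0, 0.006, 0, 0, 0]'

```text
time_s: 6.85
tool_pos: [0.5214, 0.206, 0.2078]
eef_rot: [0.578, 0.673, 0.301, -0.351]
ft_force: [0.2, -0.7, 1.2]
width: 0.004
grasp_force: 0.9
```

Call:
apply_moves --steps '[1, 0.001, 0, 0.002, 0, 0, 0, 1, 0.002, 0, 0.004, 0, 0, 0]'

```text
time_s: 7.05
tool_pos: [0.5208, 0.2104, 0.2072]
eef_rot: [0.578, 0.673, 0.301, -0.351]
ft_force: [0.6, -2.3, 0.5]
width: 0.007
grasp_force: 0.9
```

Call:
apply_moves --steps '[1, 0.001, 0, 0.002, 0, 0, 0, 1, 0.002, 0, 0.004, 0, 0, 0]'

```text
time_s: 7.25
tool_pos: [0.5201, 0.2147, 0.2064]
eef_rot: [0.578, 0.673, 0.301, -0.35]
ft_force: [0.0, -1.9, 0.4]
width: 0.008
grasp_force: 0.9
```

Call:
apply_moves --steps '[1, 0.0005, 0, 0.0015, 0, 0, 0, 1, 0.0015, 0, 0.003, 0, 0, 0]'

```text
time_s: 7.45
tool_pos: [0.5196, 0.2179, 0.2058]
eef_rot: [0.578, 0.673, 0.301, -0.35]
ft_force: [1.2, -1.9, 0.5]
width: 0.007
grasp_force: 0.9
```

Call:
apply_moves --steps '[1, 0.0005, 0, 0.0015, 0, 0, 0, 1, 0.0015, 0, 0.003, 0, 0, 0]'

```text
time_s: 7.65
tool_pos: [0.5197, 0.219, 0.2054]
eef_rot: [0.578, 0.674, 0.3, -0.349]
ft_force: [0.7, -20.2, 9.8]
width: 0.001
grasp_force: 11.2
```

The force jumped to 22 N, so this is the stop. I'll back off and check the angle.

Call:
apply_moves --steps '[1, -0.002, 0, -0.005, 0, 0, 0, 1, -0.005, 0, -0.03, 0, 0, 0, 1, 0, 0, -0.08, 0, 0, 0, 1, 0, 0, -0.13, 0, 0, 0]'

```text
time_s: 8.05
tool_pos: [0.5342, 0.116, 0.2808]
eef_rot: [0.577, 0.673, 0.301, -0.352]
ft_force: [1.4, -0.4, -0.1]
width: 0.004
grasp_force: 0.0
```

Run:
```python
from h import *
print(lidangle("scene"),lidangle("side"))
cv2.imwrite("pics/s2.png",cv2.resize(bot.get_image("scene")[0][120:370,60:460],(800,500))[:,:,::-1])
u=np.array([.401,.916,0]);u/=np.linalg.norm(u)
o=bot.observe(); print(o["q"].round(2),o["tool_pos"])
# grasp: tool down, y across the pin
for s in (1,-1):
    yv=s*np.array([u[1],-u[0],0]); 
    print(rel(np.array([.462,-.232,.20]),tilt(90,yv)))
```

```text
(0.79, array([ 99.4, 101.4, 102.2, 103. , 104.5])) (0.8, array([100.4, 102.2, 103. , 103.8, 105.4]))
[-0.44  0.4   1.56  0.77  1.78 -0.67] [0.53450865 0.11646904 0.27922874]
(array([-0.256 , -0.1241, -0.2281]), array([-15.6, -53.6,  29.7]))
(array([-0.256 , -0.1241, -0.2281]), array([  69.4,  -20.2, -133.1]))
```

View pics/s2.png

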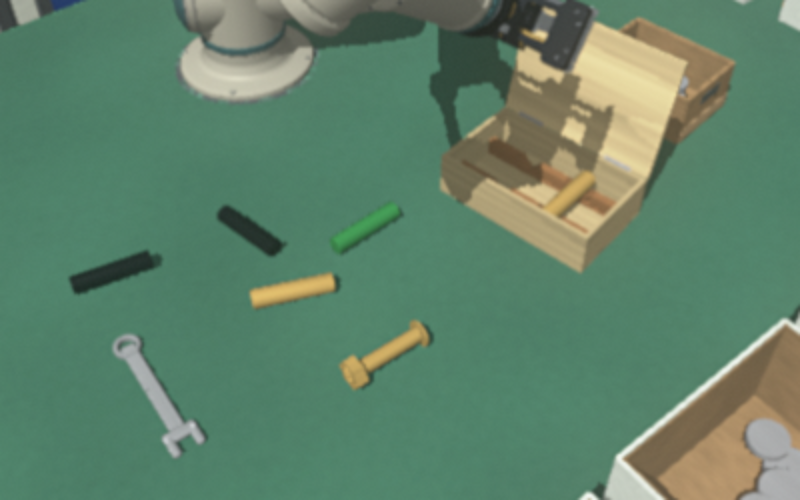

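The lid stands open at about 102–103° (1.79 rad). The spare pin shows at crop px (570,195), and the gold pin is untouched at (293,290). Next is the pin.

Call:
apply_moves --steps '[0.3, -0.256, -0.124, -0.228, -15.6, -53.6, 29.7, 0.3, -0.256, -0.124, -0.228, -15.6, -53.6, 29.7, 0.3, -0.256, -0.124, -0.228, -15.6, -53.6, 29.7, 0.3, -0.256, -0.124, -0.228, -15.6, -53.6, 29.7, 0.3, -0.256, -0.124, -0.228, -15.6, -53.6, 29.7, 0.3, -0.256, -0.124, -0.228, -15.6, -53.6, 29.7, 0.3, -0.256, -0.124, -0.228, -15.6, -53.6, 29.7, 0.3, -0.256, -0.124, -0.228, -15.6, -53.6, 29.7]'

```text
time_s: 9.1
tool_pos: [0.461, -0.2321, 0.1991]
eef_rot: [0.837, 0.547, -0.002, 0.001]
ft_force: [-0.2, 0.0, -0.2]
width: 0.649
grasp_force: 0.0
```

Call:
apply_moves --steps '[0.3, 0, 0, 0, 0, 0, 0, 0.3, 0, 0, 0, 0, 0, 0]'

```text
time_s: 9.3
tool_pos: [0.4624, -0.2303, 0.1997]
eef_rot: [0.836, 0.548, 0.0, -0.001]
ft_force: [0.4, -0.0, 0.7]
width: 0.701
grasp_force: 0.0
```

```bash
cat > look.py <<'E'
from h import *
import sys
u0=np.array([.401,.916,0])
im,dep=bot.get_image("wrist"); o=bot.observe(); print(o["q"].round(2),o["tool_pos"],o["width"])
best=None
for r in bot.regions_of("wrist","pin")[:4]:
    m=r["region"]; p=cloud("wrist",m,dep); k=p[:,2]>.012; p=p[k]
    if len(p)<30: continue
    mu=p.mean(0); w,v=np.linalg.eigh(np.cov((p-mu)[:,:2].T)); u=np.r_[v[:,1],0]; u*=np.sign(u@u0)
    t=(p-mu)@u; l=(p-mu)@np.r_[-u[1],u[0],0]
    mid=mu+u*(np.percentile(t,1)+np.percentile(t,99))/2
    top=np.percentile(p[:,2],95)
    print(round(r["conf"],2),np.round(r["bbox"]),mid.round(4),u.round(3),"len",np.ptp(t).round(3),"wid",np.ptp(l).round(3),"top",top.round(4),im[m].mean(0).round())
    if im[m].mean(0)[0]>120 and best is None: best=(mid,u)
mid,u=best; yv=np.array([u[1],-u[0],0])/np.hypot(*u[:2])
for z in (.2,.003): print(z,rel(np.array([mid[0],mid[1],z]),tilt(90,yv),o))
cv2.imwrite("pics/w2.png",im[:,:,::-1])
E
python3 look.py
```

```text
[-0.6   0.19  1.63  0.    1.32 -0.19] [ 0.46267985 -0.23077819  0.19999046] 0.6972234443946994
0.95 [182. 220.  78.  62.] [ 0.3389 -0.2126  0.0218] [ 0.988  0.155 -0.   ] len 0.101 wid 0.024 top 0.0251 [50. 54. 53.]
0.92 [212. 360.  26.  37.] [ 0.2876 -0.398   0.0217] [0.186 0.982 0.   ] len 0.066 wid 0.024 top 0.0251 [55. 59. 58.]
0.88 [205.  89.  60.  97.] [ 0.4328 -0.0957  0.022 ] [-0.023  1.     0.   ] len 0.1 wid 0.024 top 0.0251 [ 54. 149.  78.]
0.68 [279. 191.  22.  89.] [ 0.4589 -0.2278  0.0223] [0.408 0.913 0.   ] len 0.1 wid 0.023 top 0.0253 [234. 205. 109.]
0.2 (array([ 0.0012, -0.0047, -0.    ]), array([-0. , -0.1,  0.5]))
0.003 (array([ 0.001 , -0.0047,  0.197 ]), array([-0. , -0.1,  0.5]))
```

View pics/w2.png

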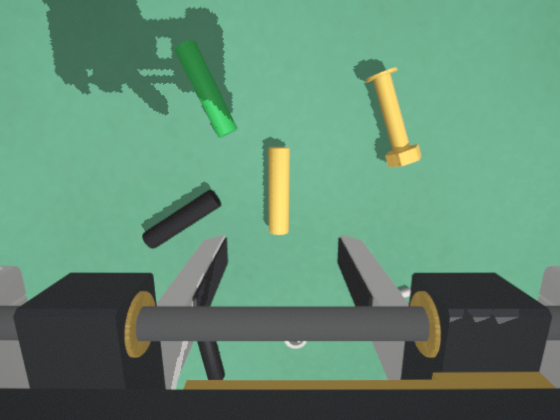

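The gold pin is at px (279,191), aligned with the fingers and clear of the bolt at (395,115).

Call:
apply_moves --steps '[0.3, 0.001, -0.0045, 0.05, 0, 0, 0.5, 0.3, 0.001, -0.0045, 0.1, 0, 0, 0.5, 0.3, 0.001, -0.0045, 0.145, 0, 0, 0.5, 0.3, 0.001, -0.0045, 0.175, 0, 0, 0.5, 0.3, 0.001, -0.0045, 0.19, 0, 0, 0.5, 0.3, 0.001, -0.0045, 0.196, 0, 0, 0.5, 0.3, 0.001, -0.0045, 0.196, 0, 0, 0.5]'

```text
time_s: 10.1
tool_pos: [0.4593, -0.2296, 0.0041]
eef_rot: [0.839, 0.544, 0.0, 0.0]
ft_force: [-0.1, -0.0, 0.0]
width: 0.699
grasp_force: 0.0
```

Call:
apply_moves --steps '[1, 0, 0, 0, 0, 0, 0, 1, 0, 0, 0, 0, 0, 0, 1, 0, 0, 0, 0, 0, 0, 1, 0, 0, 0, 0, 0, 0, 1, 0, 0, 0, 0, 0, 0]'

```text
time_s: 10.6
tool_pos: [0.4595, -0.2301, 0.0051]
eef_rot: [0.839, 0.544, 0.0, 0.001]
ft_force: [0.7, -0.3, -0.1]
width: 0.308
grasp_force: 0.0
```

Call:
apply_moves --steps '[1, 0, 0, 0, 0, 0, 0, 1, 0, 0, 0, 0, 0, 0, 1, 0, 0, 0, 0, 0, 0]'

```text
time_s: 10.9
tool_pos: [0.4591, -0.2299, 0.0048]
eef_rot: [0.839, 0.544, 0.0, 0.001]
ft_force: [-2.2, 0.7, 4.1]
width: 0.244
grasp_force: 30.0
```

Call:
apply_moves --steps '[1, 0, 0, -0.03, 0, 0, 0, 1, 0, 0, -0.08, 0, 0, 0, 1, 0, 0, -0.13, 0, 0, 0, 1, 0, 0, -0.18, 0, 0, 0]'

```text
time_s: 11.3
tool_pos: [0.4586, -0.2293, 0.1857]
eef_rot: [0.839, 0.544, 0.0, 0.0]
ft_force: [-0.0, -1.0, -2.8]
width: 0.249
grasp_force: 30.0
```

```bash
cat > h2.py <<'E'
from h import *
# refined case pose from the wall tops/ rails: print lid-open case outline
for cam in ("scene","side"):
    im,dep=bot.get_image(cam)
    r,c=np.nonzero(dep>0); p=deproj(cam,np.c_[c,r],dep[r,c])
    l=np.c_[(p-C)@cx,(p-C)@cy,p[:,2]]
    k=(abs(l[:,2]-.062)<.005)&(abs(l[:,0])<.09)&(abs(l[:,1])<.14); t=p[k]
    rc=cv2.minAreaRect((t[:,:2]*1000).astype(np.float32)); print(cam,k.sum(),rc,np.percentile(l[k],[1,99],axis=0).round(4).tolist())
    for q in ("cradle","spare"):
        for b in bot.pinpoint(cam,q)[:2]:
            v,u=b["point"]; w=deproj(cam,[u,v],dep[int(v),int(u)])[0]; print(q,round(b["conf"],2),w.round(3),((w-C)@cx).round(3),((w-C)@cy).round(3))
    for b in bot.regions_of(cam,"spare")[:5]:
        w=cloud(cam,b["region"],dep); w=w[w[:,2]>.035]
        if len(w) and abs((w.mean(0)-C)@cy+.04)<.04 and abs((w.mean(0)-C)@cx)<.05:
            m=w.mean(0); e=np.linalg.eigh(np.cov((w-m)[:,:2].T))[1][:,1]; print("spare",b["conf"],((m-C)@cx).round(4),((m-C)@cy).round(4),m[2].round(3),"yaw",e.round(3))
o=bot.observe(); print(o["tool_pos"],o["width"],o["grasp_force"],rel(case(0,.04,.2),tilt(90)))
E
python3 h2.py
```

```text
scene 841 ((534.9592895507812, 120.21111297607422), (231.93429565429688, 148.99905395507812), 7.7236008644104) [[-0.0722, -0.1158, 0.0572], [0.0732, 0.1132, 0.0665]]
cradle 0.92 [0.476 0.131 0.004] 0.02 0.055
spare 0.71 [0.587 0.112 0.03 ] -0.016 -0.051
spare 0.48 0.0009 -0.0436 0.042 yaw [-0.147  0.989]
side 370 ((534.446533203125, 120.27481079101562), (232.2259063720703, 148.66632080078125), 8.53935718536377) [[-0.0718, -0.1142, 0.0571], [0.0743, 0.1153, 0.0667]]
cradle 0.62 [0.512 0.141 0.005] 0.024 0.019
spare 0.72 0.0057 -0.0364 0.039 yaw [-0.116  0.993]
[ 0.45767937 -0.22876156  0.18209458] 0.24424153543588983 29.99562978744507 (array([ 0.3275, -0.1064, -0.0175]), array([ -0.2,  -0.1, -32.8]))
```

Call:
apply_moves --steps '[1, 0.3275, -0.1065, -0.018, 0, 0, -32.8, 1, 0.3275, -0.1065, -0.018, 0, 0, -32.8, 1, 0.3275, -0.1065, -0.018, 0, 0, -32.8, 1, 0.3275, -0.1065, -0.018, 0, 0, -32.8, 1, 0.3275, -0.1065, -0.018, 0, 0, -32.8, 1, 0.3275, -0.1065, -0.018, 0, 0, -32.8, 1, 0.3275, -0.1065, -0.018, 0, 0, -32.8, 1, 0.3275, -0.1065, -0.018, 0, 0, -32.8]'

```text
time_s: 12.5
tool_pos: [0.4953, 0.1182, 0.2006]
eef_rot: [0.649, 0.761, 0.0, -0.001]
ft_force: [0.4, -1.3, -3.9]
width: 0.249
grasp_force: 30.0
```

Call:
apply_moves --steps '[1, 0, 0, 0.02, 0, 0, 0, 1, 0, 0, 0.05, 0, 0, 0, 1, 0, 0, 0.08, 0, 0, 0, 1, 0, 0, 0.09, 0, 0, 0]'

```text
time_s: 12.9
tool_pos: [0.4924, 0.1116, 0.108]
eef_rot: [0.652, 0.758, -0.003, -0.002]
ft_force: [-1.0, 0.2, -2.7]
width: 0.247
grasp_force: 30.0
```

Run:
```python
from h import *
im,dep=bot.get_image("wrist"); o=bot.observe(); print(o["q"].round(2),o["tool_pos"],st(o),o["ft_force"],o["grasp_force"])
cv2.imwrite("pics/w3.png",im[:,:,::-1])
r,c=np.nonzero(dep>0); p=deproj("wrist",np.c_[c,r],dep[r,c]); l=np.c_[(p-C)@cx,(p-C)@cy,p[:,2]]
k=(abs(l[:,2]-.062)<.004)&(abs(l[:,0])<.09)&(abs(l[:,1])<.14)
print("walls",np.percentile(l[k],[1,99],axis=0).round(4))
for q in ("spare","pin"):
  for b in bot.regions_of("wrist",q)[:4]:
    w=cloud("wrist",b["region"],dep)
    if len(w): print(q,round(b["conf"],2),np.round(b["bbox"]),((np.median(w,0)-C)@cx).round(4),((np.median(w,0)-C)@cy).round(4),np.percentile(w[:,2],[5,95]).round(3))
# rail-top profile along y for each rail
for s in (-.034,.034):
    k=(abs(l[:,0]-s)<.006)&(l[:,2]<.05)&(l[:,2]>.01)
    for y in np.arange(.0,.081,.005):
        j=k&(abs(l[:,1]-y)<.0025)
        if j.sum()>2: print(s,y.round(3),np.median(l[j,2]).round(4),j.sum())
print(rel(case(0,.04,.022),tilt(90),o))
```

```text
[ 0.09  0.25  1.8  -0.    1.1  -0.06] [0.4926667  0.11158618 0.10804956] [-0.0017  0.0421  0.108 ] [ 0.69613963  0.44936988 -3.74259001] 29.99507188796997
walls [[-0.0641 -0.1164  0.0583]
 [ 0.0722  0.113   0.0657]]
spare 0.68 [384. 209.  41. 122.] 0.0091 -0.0403 [0.035 0.046]
pin 0.76 [283. 233.  42. 147.] 0.0158 0.0399 [0.122 0.131]
-0.034 0.0 0.0305 59
-0.034 0.005 0.0308 16
-0.034 0.08 0.0307 4
0.034 0.0 0.0305 78
0.034 0.005 0.0304 85
0.034 0.01 0.0305 78
0.034 0.015 0.0304 77
0.034 0.02 0.0304 77
0.034 0.025 0.0285 56
0.034 0.06 0.0302 13
0.034 0.065 0.0304 77
0.034 0.07 0.0302 78
0.034 0.075 0.0306 80
0.034 0.08 0.0305 73
(array([0.0019, 0.0027, 0.086 ]), array([-0.4,  0.1,  0. ]))
```

View pics/w3.png

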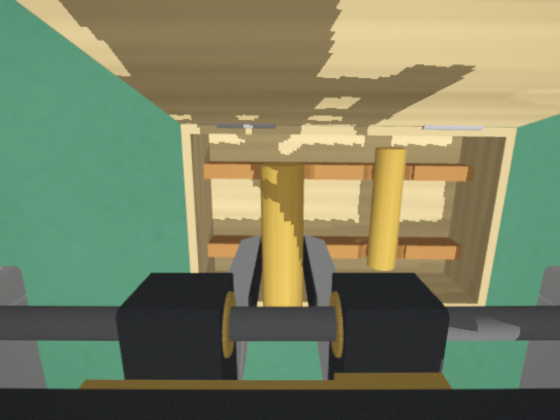

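The pin is held level over the empty notches: pin at px (283,233), spare undisturbed at (385,209). The measured notch is centred at y≈0.040. Lowering now.

Call:
apply_moves --steps '[1, 0.002, 0.0025, 0.03, 0, 0, 0, 1, 0.002, 0.0025, 0.05, 0, 0, 0, 1, 0.002, 0.0025, 0.066, 0, 0, 0, 1, 0.002, 0.0025, 0.074, 0, 0, 0, 1, 0.002, 0.0025, 0.074, 0, 0, 0]'

```text
time_s: 13.55
tool_pos: [0.4985, 0.1147, 0.0384]
eef_rot: [0.652, 0.758, -0.0, 0.001]
ft_force: [0.9, -0.0, -2.6]
width: 0.244
grasp_force: 30.0
```

Run:
```python
from h import *
o=bot.observe(); print(st(o),o["ft_force"],o["moment"],o["grasp_force"],rel(case(0,.04,.022),tilt(90),o))
```

```text
[0.0004 0.0358 0.0384] [ 0.86948842 -0.03097428 -2.57326349] [-0.07049325  0.09989789 -0.00336279] 29.994986951351166 (array([-0.0004, -0.0042,  0.0164]), array([0.1, 0.1, 0. ]))
```

Call:
apply_moves --steps '[1, 0, -0.004, 0.003, 0, 0, 0, 1, 0, -0.004, 0.007, 0, 0, 0, 1, 0, -0.004, 0.01, 0, 0, 0, 1, 0, -0.004, 0.01, 0, 0, 0]'

```text
time_s: 13.95
tool_pos: [0.4942, 0.1142, 0.0282]
eef_rot: [0.652, 0.759, -0.0, 0.001]
ft_force: [0.0, -0.8, -3.4]
width: 0.247
grasp_force: 30.0
```

Call:
apply_moves --steps '[1, 0, 0, 0.002, 0, 0, 0, 1, 0, 0, 0.004, 0, 0, 0, 1, 0, 0, 0.004, 0, 0, 0]'

```text
time_s: 14.25
tool_pos: [0.4956, 0.1144, 0.0246]
eef_rot: [0.652, 0.758, 0.001, 0.002]
ft_force: [0.7, -0.4, -0.6]
width: 0.244
grasp_force: 30.0
```

Run:
```python
from h import *
o=bot.observe(); print(st(o),o["ft_force"],o["moment"],o["grasp_force"],rel(case(0,.04,.022),tilt(90),o))
```

```text
[0.0006 0.0388 0.0246] [ 0.67765789 -0.4496123  -0.55645679] [ 0.05027374 -0.27200451 -0.03962697] 29.9945068359375 (array([-0.0006, -0.0012,  0.0026]), array([0.2, 0.1, 0. ]))
```

Call:
apply_moves --steps '[1, 0, 0, 0.0005, 0, 0, 0, 1, 0, 0, 0.001, 0, 0, 0, 1, 0, 0, 0.001, 0, 0, 0, 1, 0, 0, 0.001, 0, 0, 0]'

```text
time_s: 14.65
tool_pos: [0.4959, 0.1144, 0.0241]
eef_rot: [0.652, 0.759, 0.001, 0.002]
ft_force: [2.6, 0.3, 5.3]
width: 0.248
grasp_force: 30.0
```

Call:
apply_moves --steps '[1, 0, 0, 0.0005, 0, 0, 0, 1, 0, 0, 0.0005, 0, 0, 0, 1, 0, 0, 0.0005, 0, 0, 0, 1, 0, 0, 0.0005, 0, 0, 0]'

```text
time_s: 15.05
tool_pos: [0.496, 0.1144, 0.024]
eef_rot: [0.652, 0.758, 0.001, 0.002]
ft_force: [1.9, 1.3, 8.0]
width: 0.249
grasp_force: 30.0
```

```bash
cat > chk.py <<'E'
from h import *
o=bot.observe(); print(st(o),o["ft_force"].round(2),o["moment"].round(2),o["grasp_force"])
im,dep=bot.get_image("wrist")
r,c=np.nonzero(dep>0); p=deproj("wrist",np.c_[c,r],dep[r,c]); l=np.c_[(p-C)@cx,(p-C)@cy,p[:,2]]
yc=im[r,c].astype(int)
for y0 in (.04,-.04):
    for s in np.arange(-.06,.061,.01):
        k=(abs(l[:,0]-s)<.003)&(abs(l[:,1]-y0)<.012)&(l[:,2]<.06)
        if k.sum()>5:
            top=l[k]; z=np.percentile(top[:,2],97); print(y0,s.round(3),"top",z.round(4),"y@top",np.median(top[top[:,2]>z-.002,1]).round(4))
E
python3 chk.py
```

```text
[0.0006 0.0384 0.024 ] [1.92 1.3  8.04] [ 0.04 -0.23 -0.05] 29.998573064804077
0.04 -0.06 top 0.0557 y@top 0.0406
0.04 -0.03 top 0.0384 y@top 0.0299
0.04 -0.02 top 0.0436 y@top 0.0389
0.04 -0.01 top 0.044 y@top 0.0389
0.04 0.0 top 0.0521 y@top 0.0509
0.04 0.01 top 0.0543 y@top 0.0512
0.04 0.02 top 0.0442 y@top 0.0395
0.04 0.03 top 0.0441 y@top 0.0395
0.04 0.04 top 0.0442 y@top 0.0395
0.04 0.05 top 0.0443 y@top 0.039
0.04 0.06 top 0.0078 y@top 0.0393
-0.04 -0.06 top 0.0574 y@top -0.0516
-0.04 -0.02 top 0.0412 y@top -0.0479
-0.04 -0.01 top 0.0438 y@top -0.0416
-0.04 0.0 top 0.0436 y@top -0.04
-0.04 0.01 top 0.0437 y@top -0.0403
-0.04 0.02 top 0.0437 y@top -0.0404
-0.04 0.03 top 0.0437 y@top -0.0403
-0.04 0.04 top 0.0436 y@top -0.0404
-0.04 0.05 top 0.0437 y@top -0.0407
-0.04 0.06 top 0.0077 y@top -0.0394
```

The pin is seated: level, with the same top height as the spare. Releasing.

Call:
apply_moves --steps '[0.55, 0, 0, -0.001, 0, 0, 0, 0.55, 0, 0, -0.001, 0, 0, 0, 0.55, 0, 0, -0.001, 0, 0, 0, 0.55, 0, 0, -0.001, 0, 0, 0]'

```text
time_s: 15.5
tool_pos: [0.4933, 0.1141, 0.0232]
eef_rot: [0.652, 0.759, -0.001, 0.0]
ft_force: [-0.4, -0.3, -0.1]
width: 0.451
grasp_force: 0.0
```

Call:
apply_moves --steps '[0.55, 0, 0, -0.01, 0, 0, 0, 0.55, 0, 0, -0.03, 0, 0, 0, 0.55, 0, 0, -0.07, 0, 0, 0, 0.55, 0, 0, -0.11, 0, 0, 0, 0.55, 0, 0, -0.15, 0, 0, 0, 0.55, -0.05, 0, -0.18, 0, 0, 0, 0.55, -0.1, 0, -0.2, 0, 0, 0, 0.55, -0.1, 0, -0.2, 0, 0, 0]'

```text
time_s: 16.3
tool_pos: [0.5109, 0.0121, 0.2272]
eef_rot: [0.653, 0.758, 0.001, 0.004]
ft_force: [0.1, -0.4, -0.2]
width: 0.45
grasp_force: 0.0
```

```bash
python3 chk.py
python3 - <<'E'
from h import *
print(lidangle("scene"),lidangle("side"))
cv2.imwrite("pics/f.png",bot.get_image("wrist")[0][:,:,::-1])
E
```

```text
[-0.1028  0.039   0.2272] [ 0.08 -0.4  -0.22] [-0.03  0.02 -0.02] 0.0
0.04 -0.06 top 0.0595 y@top 0.0371
0.04 -0.05 top 0.007 y@top 0.0401
0.04 -0.04 top 0.0437 y@top 0.0391
0.04 -0.03 top 0.0435 y@top 0.039
0.04 -0.02 top 0.0433 y@top 0.039
0.04 -0.01 top 0.0432 y@top 0.039
0.04 0.0 top 0.0429 y@top 0.0389
0.04 0.01 top 0.0435 y@top 0.0389
0.04 0.02 top 0.0433 y@top 0.0389
0.04 0.03 top 0.0434 y@top 0.0388
0.04 0.04 top 0.0434 y@top 0.0388
0.04 0.05 top 0.0429 y@top 0.0388
0.04 0.06 top 0.0072 y@top 0.0454
-0.04 -0.06 top 0.0552 y@top -0.0394
-0.04 -0.05 top 0.0074 y@top -0.0405
-0.04 -0.04 top 0.0432 y@top -0.0404
-0.04 -0.03 top 0.0429 y@top -0.0396
-0.04 -0.02 top 0.043 y@top -0.0408
-0.04 -0.01 top 0.0431 y@top -0.0412
-0.04 0.0 top 0.0428 y@top -0.0408
-0.04 0.01 top 0.0431 y@top -0.0407
-0.04 0.02 top 0.0432 y@top -0.0411
-0.04 0.03 top 0.0427 y@top -0.0405
-0.04 0.04 top 0.043 y@top -0.0412
-0.04 0.05 top 0.0433 y@top -0.0408
-0.04 0.06 top 0.0071 y@top -0.0316
(0.89, array([ 99.6, 101.5, 102.3, 103.1, 104.4])) (0.89, array([100.8, 102.2, 102.8, 103.7, 105.6]))
```

View pics/f.png

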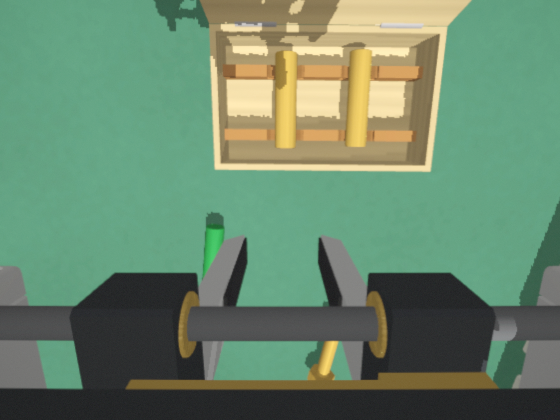

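Both pins lie in their notches (px 286,100 and 359,98). The lid is unchanged at ~102.5° and the gripper is clear.

```bash
python3 -c "
from station import bot
print(bot.hand_in())"
```

```text
the job is handed in; nothing more can be done
None
```

The job is handed in, with no verdict returned: the lid stands open against its stop at about 1.79 rad (pressed at about 22 N), the loose pin lies settled in the empty notches, and the spare still lies in its own notches.

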